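Return the spice jars to their colour-coded stands

ROBOT

A 6-joint arm with a two-finger parallel gripper is mounted at the origin on a cart in front of the work surface, level with it; the furniture and walls round the work are solid. World frame = base frame: x ahead of the robot, y to its left, z up, the work surface at z = 0. Lengths are in m, angles in rad, forces in N, time in s.
With the tool pointing down it reaches from about 0.4 to 0.925 m from the base axis. Payload 12.5 kg.
Tool frame: the origin (TCP) lies on the centre line of the jaws, within the pads' length; the fingertips stand 11 mm ahead of it and the grasp point (between the pads) lies 8 mm behind it (r.tips_ahead is the distance from the TCP to the fingertips, in m); z points along the fingers, y is the line along which they close (so a half turn about z gives the same grasp; the last joint's range is limited). The gripper opens to 95 mm and grips with 3 to 60 N. Pads are 20 mm wide; open, the fingers measure 119 mm over their backs; the gripper's body (75 mm by 180 mm) begins 59 mm behind the grasp point.
Start: joints at [1.153, 0.491, 1.559, -0, 1.092, -0.106], TCP at [0.192, 0.595, 0.226] pointing down, gripper open.
Joint ranges: [-3.1, 3.1], [-0.84, 2.19], [0.05, 2.79], [-1.13, 4.28], [0.06, 2.93], [-2.69, 2.69]. Speed limits (rad/s): [2.22, 2.22, 2.79, 3.14, 3.14, 3.14].

INTERFACE

Orientations are given as a rotation vector (axis times angle).
In Python, from rig import r gives the robot as it stands.
- The arm moves only by the tool drive_tool, never from a script. Its argument "plan" is one flat list of numbers, 7 for each row, row after row: the shift along the world's x, y, z in fractions of the full range, 1 being 1000 mm, then the turn, a rotation vector about the world's x, y, z in shares of 180 degrees (1.0 is 180 degrees), then the finger opening in mm, from 0 to 95.1. In form: [x, y, z, rx, ry, rz, jaw, x, y, z, rx, ry, rz, jaw, ...]. A call has 1 to 10 rows; each row is the pose to reach, as a shift and turn from the pose commanded when the call began; what a row does not reach only later rows make up. A row lasts 1/12 s, in which the tool goes at most 41.7 mm and 7.16 degrees, less where a joint would pass 70% of its speed; a pose out of reach is approached as far as the arm can. A call with a gripper value outside its range is refused whole. The fingers move at their own pace and stop on an object; "newtons" is the grip in N (left out, the last holds). Time passes only in rows, so rows that repeat a pose let the fingers close. It gives the time, the measured TCP pose, the force, the opening and the grip force at its end, in the units of the state.
- r.read_state(): the state, without advancing time (a new reading comes with each control period).
- r.read_camera(name): name is "scene" or "top" or "wrist"; returns a dict with "img" (480x640x3 uint8, blue, green, red), "fovy" (degrees; the focal length in pixels is half the picture's height over the tangent of half this angle, whatever the lens; pixels are square), "cx", "cy" (the principal point, pixels), "world_from_camera" (4x4, takes a point from camera to world coordinates). Camera axes: x right, y down, z forward; pixel columns grow to the right and rows downward; lengths in m; the calibration is good to about 2 mm. A picture is of the moment at which its call begins. There is no depth.
- r.sign_off(): hands the job in; it is judged then, once.
The state is a dict: "t": time; "joints": joint angles; "qd": joint speeds; "joint_efforts": joint torques, N m; "tcp_pos": TCP position; "tcp_rot": TCP orientation; "force": force on the tool from outside, world axes, zero at the start; "wrist_torque": the same for the moment, N m; "finger_gap": opening from 0.0 (shut) to 1.0 (fully open); "grip_force": force on a finger pad.
Only numpy, scipy, OpenCV 4.12 (cv2) and the standard library are available. Lean on these libraries where they do the work, as an engineer would, in place of code of your own. Each camera call takes 0.05 s, during which the arm holds its last target. There are 200 camera calls.

TASK

Pick out the three spice jars from among the things on the worktop and put each one upright in the middle of the round stand that matches the colour marked on top of its lid: the jar marked green on the green stand, the one marked navy on the blue stand and the one with no green or navy on its gold lid on the yellow stand. Keep the jars upright, set them down rather than dropping them, and leave the pepper mill and the salt shaker standing where they are.

Things in the scene. Friction and masses are not known exactly. Their poses are not given: they have to be found in the camera images.
- jar_green: Spice jar, about 42 x 42 mm square (rounded corners) and 96 mm tall, 0.11 kg, clear glass with a gold lid band whose top carries a green printed mark; its lid, about 41 mm across, takes up z = 76 to 96 mm, a good place to grip. Green label. Origin at the centre of its underside, z up, x and y along its flat sides. Starts upright on the worktop. 
- jar_blue: Spice jar, about 42 x 42 mm square (rounded corners) and 96 mm tall, 0.11 kg, clear glass with a gold lid band whose top carries a dark navy-blue patch; its lid, about 41 mm across, takes up z = 76 to 96 mm, a good place to grip. Navy label, dark contents. Origin at the centre of its underside, z up, x and y along its flat sides. Starts upright on the worktop. 
- jar_gold: Spice jar, about 42 x 42 mm square (rounded corners) and 96 mm tall, 0.11 kg, clear glass with a gold-yellow lid that has no green or navy on it, only a small pale mark on top; its lid, about 41 mm across, takes up z = 76 to 96 mm, a good place to grip. Cream label, yellowish-brown contents. Origin at the centre of its underside, z up, x and y along its flat sides. Starts upright on the worktop. 
- stand_green: Shallow round jar stand, glossy green, fixed to the worktop: outer diameter 82 mm, rim 10 mm high and 4 mm thick, flat floor 5 mm above the worktop and about 73 mm across. Origin at the centre of its underside, z up.
- stand_blue: Shallow round jar stand, glossy blue, fixed to the worktop: outer diameter 82 mm, rim 10 mm high and 4 mm thick, flat floor 5 mm above the worktop and about 73 mm across. Origin at the centre of its underside, z up.
- stand_yellow: Shallow round jar stand, glossy yellow, fixed to the worktop: outer diameter 82 mm, rim 10 mm high and 4 mm thick, flat floor 5 mm above the worktop and about 73 mm across. Origin at the centre of its underside, z up.
- pepper_mill: Dark-brown turned wooden pepper mill with a small metal knob on top, 58 mm in diameter, 150 mm tall, the tallest thing among the jars. Loose; not to be moved. Origin at the centre of its underside, z up; starts upright on the worktop.
- salt_shaker: Salt shaker with a grey domed cap and white salt in clear glass, 44 mm in diameter, 90 mm tall; not a spice jar. Loose; not to be moved. Origin at the centre of its underside, z up; starts upright on the worktop. (Beware overhead: wall cabinet doors about 0.65 m ahead, nearer at left, from z = 0.47 up; bar handles at x 0.55, y 0.16 and 0.22, z 0.56 to 0.73; a fridge close by at right.)

How it is judged:
By the outcome, as a careful person would: the job done as asked, in the order asked, and still so for the second after the job is handed in, with the robot touching nothing.
It also fails if it takes over 88 s, if anything falls off the work surface, if the arm or the gripper's body presses on something with over 40 N, if the wrist force passes 120 N, or if a joint passes its speed limit or range.

## Working session

There is one attempt and no reset: what is moved stays moved. The work goes in short steps, Python scripts to look and compute and a tool call to move; the robot and the scene stay as the last step left them, time stands still between calls to the robot, and variables do not carry over. Pictures are saved under pics/ and viewed, at most 14 in all, crops included, and the job is handed in when it is done.

Besides the shell and the picture viewer there is one more tool, called by a JSON object that holds its "op" and its "data". drive_tool: Moves the arm, as the interface text tells. Its arguments: {"type":"object","properties":{"plan":{"type":"array","items":{"type":"number"}},"newtons":{"type":"number"}},"required":["plan"]}

```bash
ls; mkdir -p pics; cat > h.py <<'E'
import numpy as np,cv2
from rig import r
def cam(n,f=None):
    c=r.read_camera(n)
    if f: cv2.imwrite('pics/'+f,c['img'])
    np.set_printoptions(precision=4,suppress=True)
    return {k:(np.array(v) if k=='world_from_camera' else v) for k,v in c.items()}
def ray(c,u,v):
    f=240/np.tan(np.radians(c['fovy'])/2);T=c['world_from_camera']
    return T[:3,3],T[:3,:3]@np.array([(u-c['cx'])/f,(v-c['cy'])/f,1])
def atz(c,u,v,z):
    o,d=ray(c,u,v);return o+d*(z-o[2])/d[2]
def tri(l):
    A=np.zeros((3,3));b=np.zeros(3);R=[]
    for c,u,v in l:
        o,d=ray(c,u,v);d=d/np.linalg.norm(d);P=np.eye(3)-np.outer(d,d);A+=P;b+=P@o;R.append((P,o))
    x=np.linalg.solve(A,b);return x,[np.linalg.norm(P@(x-o)) for P,o in R]
def proj(c,p):
    f=240/np.tan(np.radians(c['fovy'])/2);T=c['world_from_camera'];q=T[:3,:3].T@(np.array(p)-T[:3,3])
    return c['cx']+f*q[0]/q[2],c['cy']+f*q[1]/q[2]
E
python3 - <<'E'
from h import *
import pickle
C={n:cam(n,n+'0.png') for n in('scene','top','wrist')}
pickle.dump(C,open('c0.pkl','wb'))
for n in C: print(n,C[n]['fovy'],C[n]['cx'],C[n]['cy'],C[n]['world_from_camera'])
print(r.read_state())
E
```

```text
pics
scene 45.843823528295616 313.15848966220096 247.8986610405088 [[ 0.3324 -0.6339  0.6984 -0.3813]
 [-0.9431 -0.2178  0.2511 -0.3052]
 [-0.0071 -0.7421 -0.6703  0.8628]
 [ 0.      0.      0.      1.    ]]
top 57.13214199324176 317.7857707753643 240.09039515267025 [[ 0.0302 -0.9968  0.0747  0.4163]
 [-0.9995 -0.0303  0.0002 -0.0099]
 [ 0.002  -0.0746 -0.9972  0.8948]
 [ 0.      0.      0.      1.    ]]
wrist 65.73830146501942 313.7007014294624 239.85231008720288 [[ 0.308   0.9142  0.2633  0.1161]
 [ 0.9514 -0.2958 -0.086   0.6201]
 [-0.0007  0.277  -0.9609  0.3836]
 [ 0.      0.      0.      1.    ]]
{'t': 0.15, 'joints': array([ 1.1534,  0.4914,  1.5593, -0.    ,  1.0917, -0.1056]), 'qd': array([ 0.0005, -0.0022, -0.0015, -0.0009,  0.0011, -0.0001]), 'joint_efforts': array([  0.0017, -61.2898, -25.8277,   0.0693,   0.0473,  -0.0001]), 'tcp_pos': array([0.1916, 0.5947, 0.2252]), 'tcp_rot': array([-0.4877, -3.1033,  0.0012]), 'force': array([ 0.3213, -0.3216,  0.2006]), 'wrist_torque': array([-0.0196, -0.0261,  0.025 ]), 'grip_force': 0.0, 'finger_gap': 0.9969105033726688}
```

View pics/top0.png

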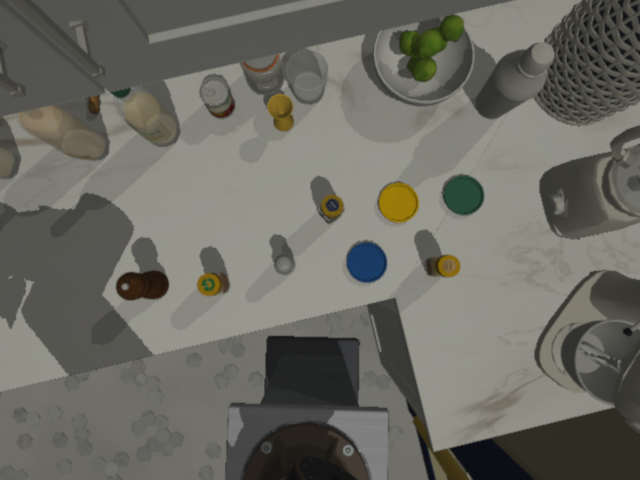

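View pics/scene0.png

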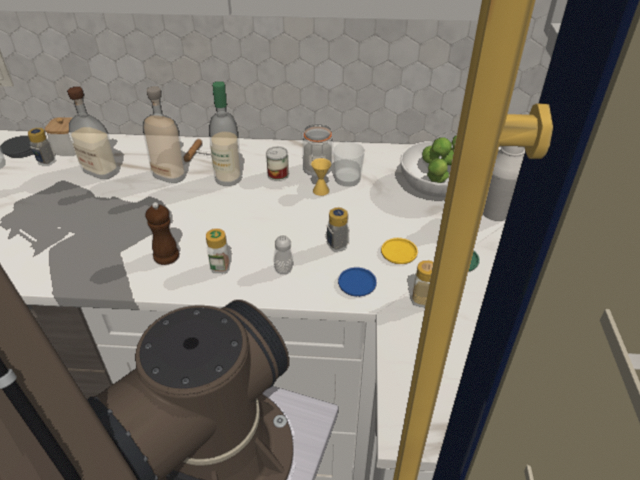

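```bash
python3 - <<'E'
from h import *
import pickle
C=pickle.load(open('c0.pkl','rb'))
t=C['top']['img'];s=C['scene']['img']
a=cv2.resize(t[170:310,110:490],None,fx=2.1,fy=2.1,interpolation=cv2.INTER_CUBIC)
b=cv2.resize(s[195:315,140:490],None,fx=2.28,fy=2.28,interpolation=cv2.INTER_CUBIC)
cv2.imwrite('pics/cr.png',np.vstack([a[:,:798],b[:,:798]]))
def seg(img,win,lo,hi):
    x0,y0,x1,y1=win;h=cv2.cvtColor(img[y0:y1,x0:x1],cv2.COLOR_BGR2HSV)
    m=cv2.inRange(h,lo,hi);n,l,st,ce=cv2.connectedComponentsWithStats(m);i=1+np.argmax(st[1:,4])
    hull=cv2.convexHull(np.argwhere(l==i)[:,::-1].astype(np.int32)); (cx,cy),ax,an=cv2.fitEllipse(hull)
    return cx+x0,cy+y0,ax,an
Y=((18,120,80),(32,255,255))
T=C['top'];S=C['scene']
for n,w,k,z in [('sY',(370,175,425,230),Y,.01),('sG',(436,170,490,220),((60,80,30),(95,255,255)),.01),('sB',(340,236,392,288),((100,120,60),(125,255,255)),.01),
 ('jG',(190,265,230,305),Y,.096),('jB',(312,188,350,225),Y,.096),('jY',(425,250,470,285),Y,.096)]:
    e=seg(t,w,*k);print(n,e,atz(T,e[0],e[1],z))
for n,w in [('sY',(378,235,420,268)),('jG',(200,225,232,255)),('jB',(322,203,352,231)),('jY',(412,255,436,285))]:
    e=seg(s,w,*Y);print('scene',n,e)
e=seg(s,(335,262,380,300),(100,120,60),(125,255,255));print('scene sB',e)
print('mill',atz(T,130,286,.15),'salt',atz(T,285,264,.085))
E
```

```text
sY (398.2960147857666, 202.22204780578613, (39.412147521972656, 39.87693786621094), 114.45963287353516) [ 0.56444406 -0.17049372  0.01      ]
sG (463.4324493408203, 194.71497535705566, (37.74213409423828, 38.93338394165039), 111.79422760009766) [ 0.58385979 -0.30245005  0.01      ]
sB (366.36884689331055, 262.01786041259766, (38.84532928466797, 39.24305725097656), 139.643798828125) [ 0.44143583 -0.10846015  0.01      ]
jG (209.02508544921875, 284.29373931884766, (22.315288543701172, 24.155887603759766), 103.8196029663086) [0.39030154 0.18383528 0.096     ]
jB (331.8132801055908, 205.7039566040039, (21.492557525634766, 22.46697998046875), 147.35621643066406) [ 0.53991251 -0.03346825  0.096     ]
jY (448.4183654785156, 265.6036539077759, (21.93973731994629, 22.291858673095703), 111.13610076904297) [ 0.43700094 -0.2475429   0.096     ]
scene sY (398.97215843200684, 250.54400157928467, (25.441226959228516, 36.00483322143555), 96.1252670288086)
scene jG (215.5592746734619, 238.15806484222412, (19.7233829498291, 20.229902267456055), 104.6645736694336)
scene jB (337.6168737411499, 216.86030960083008, (18.247953414916992, 20.216047286987305), 89.29560089111328)
scene jY (434.22509384155273, 270.5792407989502, (27.146753311157227, 35.699283599853516), 91.13260650634766)
scene sB (356.86820793151855, 281.43720054626465, (27.51695442199707, 36.873023986816406), 94.71701049804688)
mill [0.38521174 0.30322433 0.15      ] salt [0.43115964 0.04905546 0.085     ]
```

View pics/cr.png

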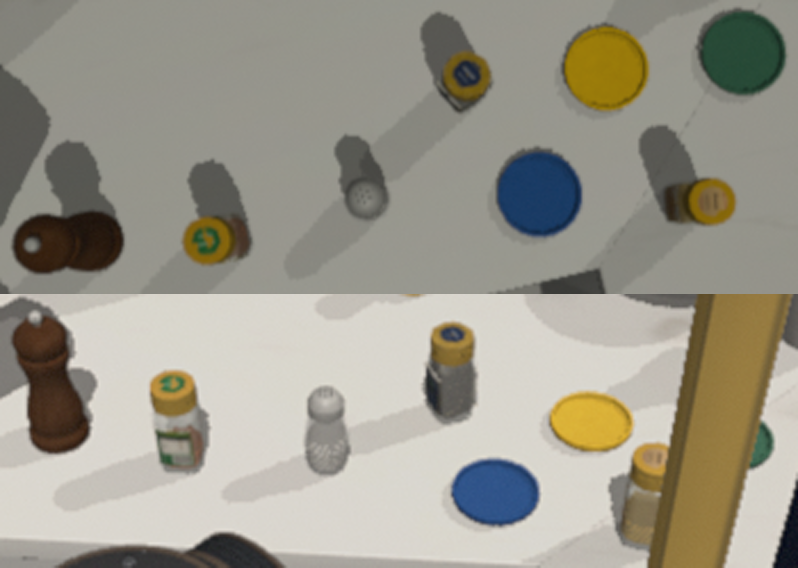

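The crop confirms the lids: green mark at top px (208,284), navy at (332,206), pale/gold at (448,266). The stands are yellow at (398,202), green at (463,195) and blue at (366,262). Moving above the green jar next.

Units first: shifts go in shares of 1000 mm and turns go in shares of 180 degrees. So -411 mm is -0.411, 198 mm is 0.198, -47 degrees is -0.2611.

{"op": "drive_tool", "data": {"plan": [0.02, -0.041, 0, 0, 0, -0.0278, 95, 0.05, -0.103, 0, 0, 0, -0.0611, 95, 0.09, -0.187, 0, 0, 0, -0.1, 95, 0.125, -0.259, 0, 0, 0, -0.1389, 95, 0.15, -0.311, 0, 0, 0, -0.1778, 95, 0.17, -0.353, 0, 0, 0, -0.2167, 95, 0.185, -0.384, 0, 0, 0, -0.2444, 95, 0.194, -0.403, 0, 0, 0, -0.2611, 95, 0.198, -0.411, 0, 0, 0, -0.2611, 95, 0.198, -0.411, 0, 0, 0, -0.2611, 95]}}

```text
t: 0.98
tcp_pos: [0.3729, 0.2177, 0.2258]
tcp_rot: [1.685, 2.651, 0.001]
force: [2.1, 0.8, 0.7]
finger_gap: 1.001
grip_force: 0.0
```

```bash
python3 - <<'E'
from h import *
import pickle
C=pickle.load(open('c0.pkl','rb'))
T=C['top'];S=C['scene']
tc=lambda x,y:(T,110+x/2.1,170+y/2.1)
sc=lambda x,y:(S,140+x/2.28,195+(y-294)/2.28)
print('jG',tri([tc(207,240),sc(173,383)]))
print('jB',tri([tc(467,74),sc(452.5,333)]))
print('jY',tri([tc(711,201),sc(653,457)]))
print('sY',tri([(T,398.3,202.2),(S,399,250.5)]))
print('sB',tri([(T,366.4,262),(S,357,281.4)]))
st=r.read_state();print(st['tcp_pos'],st['tcp_rot'],st['joints'],st['t'])
w=cam('wrist','w1.png');pickle.dump(w,open('w1.pkl','wb'))
E
```

```text
jG (array([0.39008175, 0.18483137, 0.0985199 ]), [np.float64(0.0008208220638513748), np.float64(0.0008208220638513924)])
jB (array([ 0.53985167, -0.03357823,  0.10020818]), [np.float64(0.0008256846872133469), np.float64(0.000825684687213401)])
jY (array([ 0.43620169, -0.24538481,  0.09890629]), [np.float64(0.0015937835413830411), np.float64(0.0015937835413831008)])
sY (array([ 0.56450167, -0.16992926,  0.00759818]), [np.float64(0.00105331182234364), np.float64(0.0010533118223437154)])
sB (array([ 0.44124174, -0.10798527,  0.0071548 ]), [np.float64(0.000903225414382018), np.float64(0.0009032254143819114)])
[0.37286571 0.2176571  0.22576885] [1.68479191e+00 2.65136639e+00 5.08817542e-04] [ 3.75131766e-01  2.15836643e-01  2.00564787e+00  2.36299384e-05
  9.19721042e-01 -6.35317043e-02] 0.9833
```

View pics/w1.png

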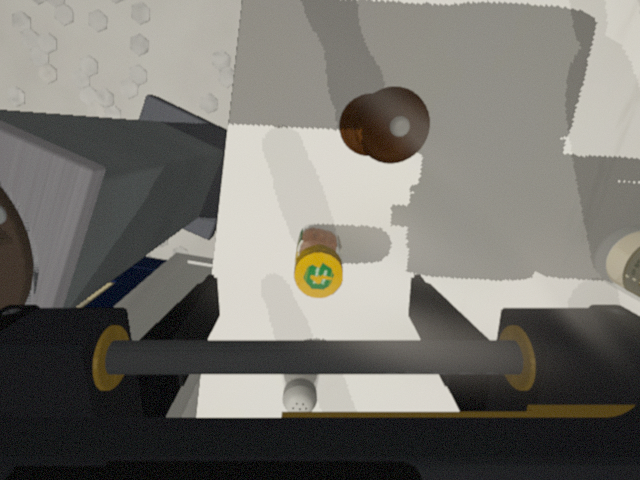

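Wrist view: green-marked lid at (319,275), mill at (385,125), salt shaker at (300,395). Next I need the jar's yaw.

```bash
python3 - <<'E'
from h import *
import pickle
C=pickle.load(open('c0.pkl','rb'));T=C['top'];S=C['scene'];w=pickle.load(open('w1.pkl','rb'))
print('jG',tri([(T,208.5,284.3),(S,215.9,234),(w,318.5,275)]), atz(w,318.5,275,.096))
a=cv2.resize(w['img'][210:310,270:400],(390,300),interpolation=cv2.INTER_CUBIC)
b=cv2.resize(T['img'][180:230,305:370],(390,300),interpolation=cv2.INTER_CUBIC)
c=cv2.resize(T['img'][240:290,415:480],(390,300),interpolation=cv2.INTER_CUBIC)
d=cv2.resize(T['img'][260:310,190:255],(390,300),interpolation=cv2.INTER_CUBIC)
cv2.imwrite('pics/yaw.png',np.vstack([np.hstack([a,b]),np.hstack([c,d])]))
st=r.read_state();print(st['tcp_pos'],st['joints'])
x=w['world_from_camera'];print(x[:3,:3])
E
```

```text
jG (array([0.39081114, 0.18671461, 0.09573127]), [np.float64(0.0019034297231849955), np.float64(0.0014868299148060025), np.float64(0.0018633649411020324)]) [0.39019797 0.18872475 0.096     ]
[0.37568575 0.21271048 0.22569372] [ 3.62919072e-01  2.15988858e-01  2.00568287e+00 -1.99893883e-03
  9.19498820e-01 -7.12341340e-02]
[[ 9.05877274e-01  4.06911897e-01  1.17512014e-01]
 [ 4.23540232e-01 -8.70438802e-01 -2.50898313e-01]
 [ 1.93508663e-04  2.77054146e-01 -9.60854288e-01]]
```

View pics/yaw.png

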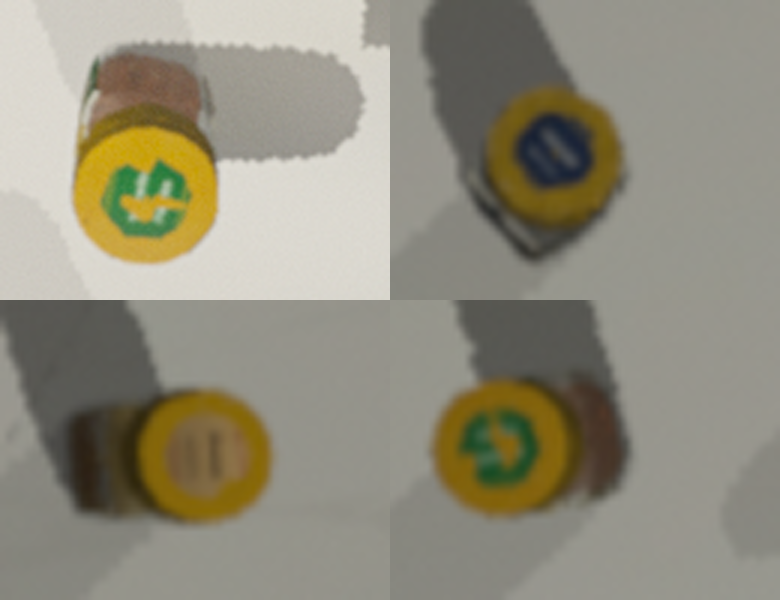

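{"op": "drive_tool", "data": {"plan": [0, 0, 0, 0, 0, 0, 95, 0, 0, 0, 0, 0, 0, 95]}}

```text
t: 1.2
tcp_pos: [0.3728, 0.219, 0.2256]
tcp_rot: [-1.688, -2.649, -0.0]
force: [-0.6, 0.6, -0.8]
finger_gap: 0.994
grip_force: 0.0
```

To row units: -140 mm is -0.14, 17.5 mm is 0.0175, -10 degrees is -0.0556.

{"op": "drive_tool", "data": {"plan": [0.009, -0.017, 0, 0, 0, -0.0278, 95, 0.0175, -0.033, 0, 0, 0, -0.0556, 95, 0.0175, -0.033, -0.025, 0, 0, -0.0556, 95, 0.0175, -0.033, -0.05, 0, 0, -0.0556, 95, 0.0175, -0.033, -0.075, 0, 0, -0.0556, 95, 0.0175, -0.033, -0.097, 0, 0, -0.0556, 95, 0.0175, -0.033, -0.115, 0, 0, -0.0556, 95, 0.0175, -0.033, -0.13, 0, 0, -0.0556, 95, 0.0175, -0.033, -0.14, 0, 0, -0.0556, 95, 0.0175, -0.033, -0.14, 0, 0, -0.0556, 95]}}

```text
t: 2.03
tcp_pos: [0.3887, 0.1877, 0.084]
tcp_rot: [-1.905, -2.496, 0.004]
force: [0.0, 0.3, 0.5]
finger_gap: 1.001
grip_force: 0.0
```

```bash
python3 - <<'E'
from h import *
w=cam('wrist','w2.png');s=r.read_state();print(s['tcp_pos'],s['tcp_rot'],s['joints'],s['force'])
E
```

```text
[0.3892 0.1877 0.085 ] [-1.9059 -2.4958  0.0026] [0.2962 0.4574 2.1599 0.0001 0.5264 0.0296] [-1.5158 -0.128  -0.5882]
```

View pics/w2.png

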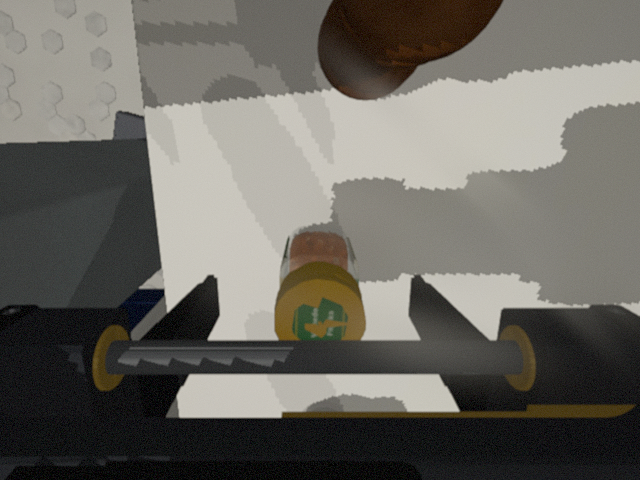

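The jar is square between the open fingers: lid at (320,310), mill clear at (400,40). Closing now.

{"op": "drive_tool", "data": {"plan": [0, 0, 0, 0, 0, 0, 30, 0, 0, 0, 0, 0, 0, 30, 0, 0, 0, 0, 0, 0, 30, 0, 0, 0, 0, 0, 0, 30, 0, 0, 0, 0, 0, 0, 30, 0, 0, 0, 0, 0, 0, 30, 0, 0, 0, 0, 0, 0, 30, 0, 0, 0, 0, 0, 0, 30], "newtons": 20}}

```text
t: 2.75
tcp_pos: [0.3901, 0.1865, 0.0857]
tcp_rot: [1.91, 2.494, 0.0]
force: [-0.1, -0.2, 0.5]
finger_gap: 0.497
grip_force: 0.0
```

{"op": "drive_tool", "data": {"plan": [0, 0, 0, 0, 0, 0, 30, 0, 0, 0, 0, 0, 0, 30, 0, 0, 0, 0, 0, 0, 30, 0, 0, 0, 0, 0, 0, 30]}}

```text
t: 3.08
tcp_pos: [0.3901, 0.1865, 0.0856]
tcp_rot: [1.91, 2.495, 0.0]
force: [0.1, 0.1, 1.0]
finger_gap: 0.431
grip_force: 20.0
```

To row units: 130 mm is 0.13, 127 mm is 0.127.

{"op": "drive_tool", "data": {"plan": [0, 0, 0.004, 0, 0, 0, 30, 0, 0, 0.012, 0, 0, 0, 30, 0, 0, 0.026, 0, 0, 0, 30, 0, 0, 0.046, 0, 0, 0, 30, 0, 0, 0.068, 0, 0, 0, 30, 0, 0, 0.09, 0, 0, 0, 30, 0, 0, 0.108, 0, 0, 0, 30, 0, 0, 0.12, 0, 0, 0, 30, 0, 0, 0.127, 0, 0, 0, 30, 0, 0, 0.13, 0, 0, 0, 30]}}

```text
t: 3.92
tcp_pos: [0.3901, 0.1865, 0.2169]
tcp_rot: [1.909, 2.494, 0.002]
force: [0.1, 0.6, -1.8]
finger_gap: 0.434
grip_force: 20.0
```

To row units: -198 mm is -0.198, -173 mm is -0.173.

{"op": "drive_tool", "data": {"plan": [0.002, -0.005, 0, 0, 0, 0, 30, 0.006, -0.015, 0, 0, 0, 0, 30, 0.012, -0.03, 0, 0, 0, 0, 30, 0.02, -0.05, 0, 0, 0, 0, 30, 0.029, -0.073, 0, 0, 0, 0, 30, 0.039, -0.098, 0, 0, 0, 0, 30, 0.049, -0.123, 0, 0, 0, 0, 30, 0.059, -0.148, 0, 0, 0, 0, 30, 0.069, -0.173, 0, 0, 0, 0, 30, 0.079, -0.198, 0, 0, 0, 0, 30]}}

```text
t: 4.75
tcp_pos: [0.469, -0.0131, 0.2147]
tcp_rot: [-1.909, -2.493, 0.001]
force: [0.2, -0.0, -1.3]
finger_gap: 0.429
grip_force: 20.0
```

To row units: -261 mm is -0.261, -243 mm is -0.243.

{"op": "drive_tool", "data": {"plan": [0.01, -0.025, 0, 0, 0, 0, 30, 0.02, -0.05, 0, 0, 0, 0, 30, 0.031, -0.078, 0, 0, 0, 0, 30, 0.043, -0.108, 0, 0, 0, 0, 30, 0.055, -0.138, 0, 0, 0, 0, 30, 0.067, -0.168, 0, 0, 0, 0, 30, 0.078, -0.195, 0, 0, 0, 0, 30, 0.088, -0.22, 0, 0, 0, 0, 30, 0.097, -0.243, 0, 0, 0, 0, 30, 0.104, -0.261, 0, 0, 0, 0, 30]}}

```text
t: 5.58
tcp_pos: [0.5729, -0.2747, 0.214]
tcp_rot: [-1.909, -2.492, 0.001]
force: [0.7, 0.1, -0.4]
finger_gap: 0.433
grip_force: 20.0
```

{"op": "drive_tool", "data": {"plan": [0.005, -0.012, -0.006, 0, 0, 0, 30, 0.009, -0.022, -0.018, 0, 0, 0, 30, 0.011, -0.028, -0.034, 0, 0, 0, 30, 0.011, -0.028, -0.052, 0, 0, 0, 30, 0.011, -0.028, -0.068, 0, 0, 0, 30, 0.011, -0.028, -0.08, 0, 0, 0, 30, 0.011, -0.028, -0.086, 0, 0, 0, 30, 0.011, -0.028, -0.086, 0, 0, 0, 30, 0.011, -0.028, -0.086, 0, 0, 0, 30]}}

```text
t: 6.33
tcp_pos: [0.5842, -0.3003, 0.1296]
tcp_rot: [-1.909, -2.495, -0.0]
force: [-0.2, 0.3, -0.8]
finger_gap: 0.428
grip_force: 20.0
```

```bash
python3 - <<'E'
from h import *
import pickle
t=cam('top');w=cam('wrist');s=cam('scene');st=r.read_state();print(st['tcp_pos'],st['joints'])
pickle.dump((t,w,s),open('p1.pkl','wb'))
a=cv2.resize(w['img'],(520,390));b=cv2.resize(t['img'][130:260,400:493],(279,390))
print(proj(w,[.584,-.3025,.01]),proj(t,[.584,-.3025,.01]))
cv2.imwrite('pics/p1.png',np.hstack([a,b]))
E
```

```text
[ 0.5844 -0.3006  0.1306] [-0.5755  0.6341  1.5699  0.0001  0.936  -0.8399]
(np.float64(313.5926904886696), np.float64(241.385959839302)) (np.float64(463.4574285439729), np.float64(194.64740241520778))
```

View pics/p1.png

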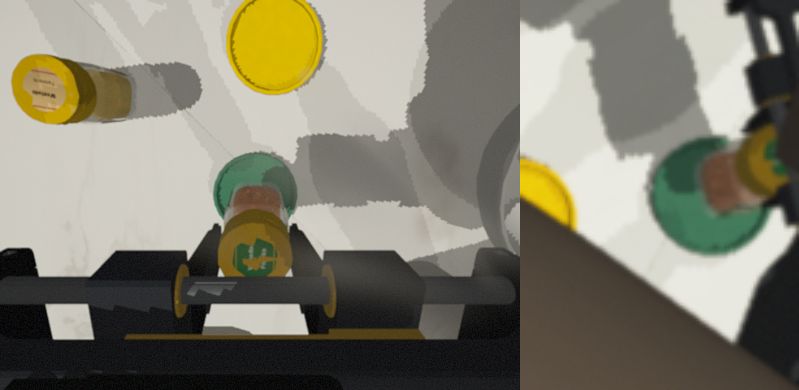

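```bash
cat >> h.py <<'E'
from scipy.optimize import least_squares
def fitstand(c,win,lo,hi,p0,z=.01,R=.041,side=None):
    """fit rim circle (radius R, height z) to colour-mask outline; side: keep outline points with v<side"""
    x0,y0,x1,y1=win;m=cv2.inRange(cv2.cvtColor(c['img'][y0:y1,x0:x1],cv2.COLOR_BGR2HSV),lo,hi)
    n,l,st,ce=cv2.connectedComponentsWithStats(m);i=1+np.argmax(st[1:,4])
    h=cv2.findContours((l==i).astype(np.uint8),cv2.RETR_EXTERNAL,cv2.CHAIN_APPROX_NONE)[0][0][:,0]+[x0,y0]
    if side: h=h[h[:,1]<side]
    P=np.array([atz(c,u,v,z)[:2] for u,v in h])
    s=least_squares(lambda q:np.hypot(*(P-q).T)-R,p0,loss='soft_l1',f_scale=.001)
    return s.x,len(h),np.sqrt(np.mean(s.fun**2))
GR=((55,60,20),(95,255,255));YE=((18,120,80),(32,255,255));BL=((100,120,40),(125,255,255))
E
python3 - <<'E'
from h import *
import pickle
C=pickle.load(open('c0.pkl','rb'));T=C['top'];S=C['scene'];t,w,s=pickle.load(open('p1.pkl','rb'))
print('top G',fitstand(T,(436,170,490,220),*GR,[.584,-.3]),'Y',fitstand(T,(370,175,425,230),*YE,[.56,-.17]),'B',fitstand(T,(340,236,392,288),*BL,[.44,-.11]))
print('scene Y',fitstand(S,(378,235,420,268),*YE,[.56,-.17]),'B',fitstand(S,(335,262,380,300),*BL,[.44,-.11]))
print('wrist Y',fitstand(w,(275,0,405,125),*YE,[.56,-.17]),'G',fitstand(w,(255,180,375,290),*GR,[.584,-.3],side=235))
E
```

```text
top G (array([ 0.583811  , -0.30250454]), 109, np.float64(0.0020805843525695754)) Y (array([ 0.56456348, -0.17059721]), 110, np.float64(0.0014253780335820596)) B (array([ 0.44189044, -0.10844696]), 109, np.float64(0.00259262430604127))
scene Y (array([ 0.56200511, -0.16905587]), 86, np.float64(0.0013549288663700474)) B (array([ 0.43879666, -0.10737145]), 91, np.float64(0.002301666075090578))
wrist Y (array([ 0.56512026, -0.17035266]), 350, np.float64(0.002845374467433285)) G (array([ 0.58470898, -0.30732426]), 202, np.float64(0.012158924456152489))
```

```bash
python3 - <<'E'
from h import *
import pickle
t,w,s=pickle.load(open('p1.pkl','rb'))
for sd in(205,215,225):print('G',fitstand(w,(255,180,375,290),*GR,[.584,-.3],side=sd))
x0,y0,x1,y1=(268,250,362,348)
print('lid',atz(w,255*640/520,244*640/520,.1306+.0103),atz(w,255*640/520,240*640/520,.1306+.0103))
E
```

```text
G (array([ 0.58349888, -0.30323534]), 85, np.float64(0.0013206778600245827))
G (array([ 0.5832843, -0.3037758]), 114, np.float64(0.0047797787560171345))
G (array([ 0.58309669, -0.30585718]), 165, np.float64(0.011191352791953076))
lid [ 0.58103249 -0.29113996  0.1409    ] [ 0.580427   -0.28889322  0.1409    ]
```

```bash
python3 - <<'E'
from h import *
import pickle
t,w,s=pickle.load(open('p1.pkl','rb'))
w2=cv2.imread('pics/w2.png')
f=lambda i:cv2.resize(i[210:350,255:385],(390,420),interpolation=cv2.INTER_CUBIC)
cv2.imwrite('pics/z.png',np.hstack([f(w2),f(w['img'])]))
E
```

```text
(no output)
```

View pics/z.png

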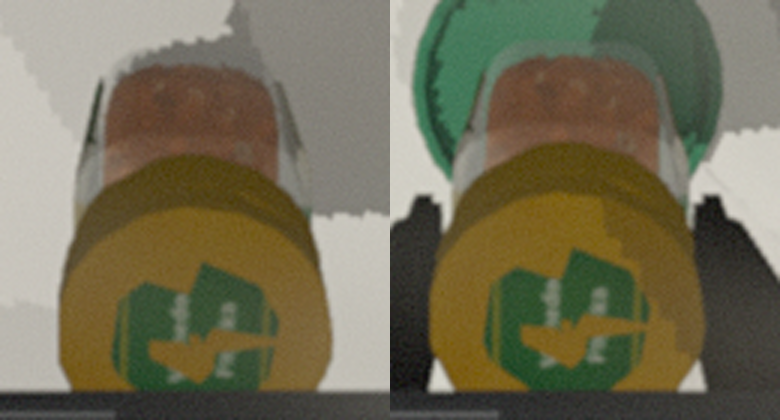

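To row units: -38.5 mm is -0.0385, -38 mm is -0.038.

{"op": "drive_tool", "data": {"plan": [0.001, -0.004, -0.004, 0, 0, 0, 30, 0.001, -0.004, -0.014, 0, 0, 0, 30, 0.001, -0.004, -0.024, 0, 0, 0, 30, 0.001, -0.004, -0.031, 0, 0, 0, 30, 0.001, -0.004, -0.035, 0, 0, 0, 30, 0.001, -0.004, -0.036, 0, 0, 0, 30, 0.001, -0.004, -0.037, 0, 0, 0, 30, 0.001, -0.004, -0.038, 0, 0, 0, 30, 0.001, -0.004, -0.0385, 0, 0, 0, 30, 0.001, -0.004, -0.0385, 0, 0, 0, 30]}}

```text
t: 7.32
tcp_pos: [0.5852, -0.3045, 0.0914]
tcp_rot: [1.909, 2.494, 0.0]
force: [-0.2, -0.0, -0.7]
finger_gap: 0.434
grip_force: 20.0
```

To row units: -1.5 mm is -0.0015, -1 mm is -0.001.

{"op": "drive_tool", "data": {"plan": [0, 0, -0.0005, 0, 0, 0, 30, 0, 0, -0.001, 0, 0, 0, 30, 0, 0, -0.0015, 0, 0, 0, 30, 0, 0, -0.0015, 0, 0, 0, 30]}}

```text
t: 7.65
tcp_pos: [0.5854, -0.3047, 0.0907]
tcp_rot: [1.909, 2.494, 0.0]
force: [-1.3, 0.6, 6.2]
finger_gap: 0.43
grip_force: 20.0
```

To row units: 1 mm is 0.001.

{"op": "drive_tool", "data": {"plan": [0, 0, 0.001, 0, 0, 0, 50, 0, 0, 0.001, 0, 0, 0, 60, 0, 0, 0.001, 0, 0, 0, 70, 0, 0, 0.001, 0, 0, 0, 80, 0, 0, 0.001, 0, 0, 0, 80, 0, 0, 0.001, 0, 0, 0, 80, 0, 0, 0.001, 0, 0, 0, 80, 0, 0, 0.001, 0, 0, 0, 80]}}

```text
t: 8.32
tcp_pos: [0.585, -0.3045, 0.0906]
tcp_rot: [-1.91, -2.495, -0.0]
force: [-0.1, 0.8, 0.8]
finger_gap: 0.837
grip_force: 0.0
```

To row units: 130 mm is 0.13, 120 mm is 0.12.

{"op": "drive_tool", "data": {"plan": [0, 0, 0.008, 0, 0, 0, 80, 0, 0, 0.022, 0, 0, 0, 80, 0, 0, 0.042, 0, 0, 0, 80, 0, 0, 0.064, 0, 0, 0, 80, 0, 0, 0.086, 0, 0, 0, 80, 0, 0, 0.106, 0, 0, 0, 80, 0, 0, 0.12, 0, 0, 0, 80, 0, 0, 0.13, 0, 0, 0, 80, 0, 0, 0.13, 0, 0, 0, 80]}}

```text
t: 9.07
tcp_pos: [0.5856, -0.3048, 0.2233]
tcp_rot: [1.907, 2.492, 0.001]
force: [-0.5, -0.6, 0.4]
finger_gap: 0.843
grip_force: 0.0
```

```bash
python3 - <<'E'
from h import *
w=cam('wrist');s=cam('scene');t=cam('top');st=r.read_state();print(st['tcp_pos'],st['joints'],st['t'])
a=cv2.resize(w['img'],(533,400));b=cv2.resize(t['img'][150:300,390:490],(267,400))
cv2.imwrite('pics/a1.png',np.hstack([a,b]))
cv2.imwrite('pics/w3.png',w['img']);import pickle;pickle.dump((w,s,t),open('a1.pkl','wb'))
E
```

```text
[ 0.5848 -0.3043  0.2198] [-0.58    0.5461  1.4743  0.0001  1.1223 -0.8441] 9.2167
```

View pics/a1.png

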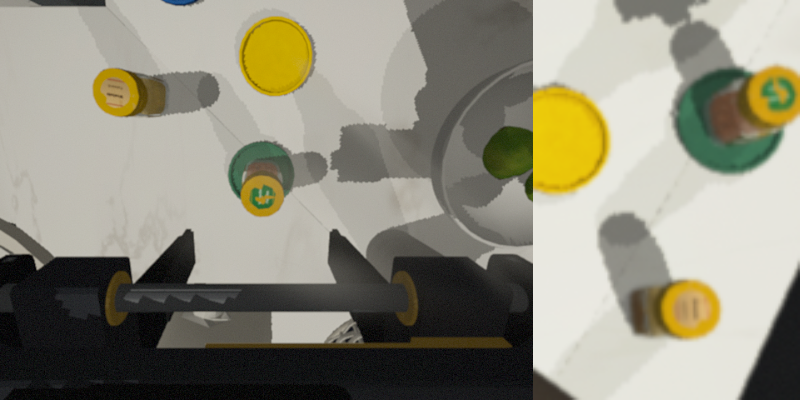

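```bash
python3 - <<'E'
from h import *
import pickle
w,s,t=pickle.load(open('a1.pkl','rb'));C=pickle.load(open('c0.pkl','rb'))
print('green placed',atz(t,481.1,185.6,.101),atz(w,314.5,235,.101))
tc=lambda x,y:(C['top'],110+x/2.1,170+y/2.1)
sc=lambda x,y:(C['scene'],140+x/2.28,195+(y-294)/2.28)
print('gold',atz(w,141.6,111.6,.096),tri([tc(711,201),sc(653,457),(w,141.6,111.6)]))
E
```

```text
green placed [ 0.58442153 -0.30450702  0.101     ] [ 0.58499495 -0.30233533  0.101     ]
gold [ 0.43979954 -0.24641644  0.096     ] (array([ 0.43815983, -0.24595627,  0.09608529]), [np.float64(0.002230171079793947), np.float64(0.002196452870314324), np.float64(0.0016156737728160685)])
```

To row units: 270.5 mm is 0.2705, 258 mm is 0.258, 23.5 degrees is 0.1306.

{"op": "drive_tool", "data": {"plan": [-0.001, 0.006, 0, 0, 0, 0, 80, -0.004, 0.024, 0, 0, 0, 0.0167, 80, -0.009, 0.054, 0, 0, 0, 0.0333, 80, -0.015, 0.09, 0, 0, 0, 0.0556, 80, -0.021, 0.126, 0, 0, 0, 0.0778, 80, -0.027, 0.162, 0, 0, 0, 0.1, 80, -0.033, 0.198, 0, 0, 0, 0.1167, 80, -0.039, 0.234, 0, 0, 0, 0.1306, 80, -0.043, 0.258, 0, 0, 0, 0.1306, 80, -0.045, 0.2705, 0, 0, 0, 0.1306, 80]}}

```text
t: 10.05
tcp_pos: [0.5389, -0.0311, 0.2201]
tcp_rot: [-1.358, -2.831, 0.0]
force: [0.9, -0.3, -0.0]
finger_gap: 0.838
grip_force: 0.0
```

{"op": "drive_tool", "data": {"plan": [0, 0, 0, 0, 0, 0, 80, 0, 0, 0, 0, 0, 0, 80]}}

```text
t: 10.22
tcp_pos: [0.5401, -0.0339, 0.2204]
tcp_rot: [-1.36, -2.832, 0.0]
force: [0.4, -0.1, -0.1]
finger_gap: 0.839
grip_force: 0.0
```

```bash
python3 - <<'E'
from h import *
import pickle
w=cam('wrist','w4.png');st=r.read_state();print(st['tcp_pos'],st['joints'],st['t'])
pickle.dump(w,open('w4.pkl','wb'))
u,v=proj(w,[.54,-.034,.096]);print(u,v)
u=int(u);v=int(v)
cv2.imwrite('pics/w4c.png',cv2.resize(w['img'][max(v-90,0):v+60,u-100:u+100],(600,450),interpolation=cv2.INTER_CUBIC));print(u-100,max(v-90,0))
E
```

```text
[ 0.5403 -0.0346  0.2204] [-0.1859  0.3784  1.7707 -0.0002  0.9926 -0.86  ] 10.2667
313.74621711428233 238.04275787796783
213 148
```

View pics/w4c.png

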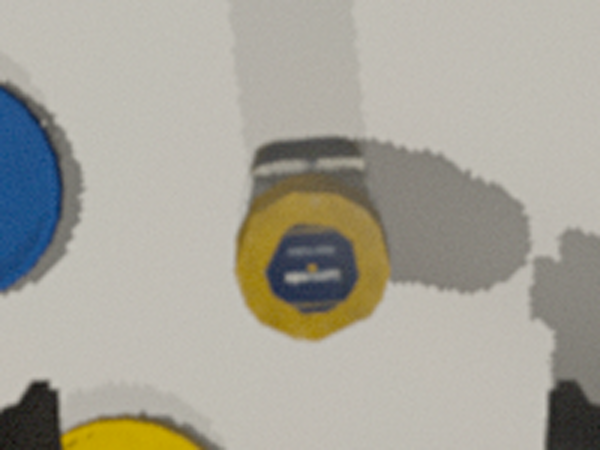

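Navy lid is at crop (312,263), about 2 to 3 mm off the prediction, and the sides are aligned to within about 3°. Descending.

To row units: -135 mm is -0.135, -131 mm is -0.131, 3 degrees is 0.0167.

{"op": "drive_tool", "data": {"plan": [0.001, 0.002, -0.012, 0, 0, 0.0167, 80, 0.001, 0.002, -0.035, 0, 0, 0.0167, 80, 0.001, 0.002, -0.06, 0, 0, 0.0167, 80, 0.001, 0.002, -0.085, 0, 0, 0.0167, 80, 0.001, 0.002, -0.106, 0, 0, 0.0167, 80, 0.001, 0.002, -0.122, 0, 0, 0.0167, 80, 0.001, 0.002, -0.131, 0, 0, 0.0167, 80, 0.001, 0.002, -0.135, 0, 0, 0.0167, 60, 0.001, 0.002, -0.135, 0, 0, 0.0167, 50, 0.001, 0.002, -0.135, 0, 0, 0.0167, 30]}}

```text
t: 11.1
tcp_pos: [0.5414, -0.0325, 0.0862]
tcp_rot: [1.288, 2.865, 0.0]
force: [-0.5, 0.6, 0.1]
finger_gap: 0.685
grip_force: 0.0
```

{"op": "drive_tool", "data": {"plan": [0, 0, 0, 0, 0, 0, 30, 0, 0, 0, 0, 0, 0, 30, 0, 0, 0, 0, 0, 0, 30, 0, 0, 0, 0, 0, 0, 30, 0, 0, 0, 0, 0, 0, 30, 0, 0, 0, 0, 0, 0, 30, 0, 0, 0, 0, 0, 0, 30]}}

```text
t: 11.68
tcp_pos: [0.5413, -0.032, 0.0862]
tcp_rot: [1.286, 2.865, 0.0]
force: [-0.6, 1.1, 5.1]
finger_gap: 0.428
grip_force: 20.0
```

{"op": "drive_tool", "data": {"plan": [0, 0, 0.004, 0, 0, 0, 30, 0, 0, 0.014, 0, 0, 0, 30, 0, 0, 0.03, 0, 0, 0, 30, -0.005, -0.004, 0.046, 0, 0, 0, 30, -0.016, -0.012, 0.058, 0, 0, 0, 30, -0.034, -0.026, 0.062, 0, 0, 0, 30, -0.056, -0.043, 0.062, 0, 0, 0, 30, -0.076, -0.058, 0.06, 0, 0, 0, 30, -0.092, -0.07, 0.055, 0, 0, 0, 30, -0.1, -0.076, 0.05, 0, 0, 0, 30]}}

```text
t: 12.52
tcp_pos: [0.4396, -0.1088, 0.1362]
tcp_rot: [1.288, 2.865, -0.0]
force: [0.3, -0.6, -0.9]
finger_gap: 0.431
grip_force: 20.0
```

To row units: -5 mm is -0.005, -3 mm is -0.003.

{"op": "drive_tool", "data": {"plan": [0, 0, -0.003, 0, 0, 0, 30, 0, 0, -0.005, 0, 0, 0, 30, 0, 0, -0.005, 0, 0, 0, 30]}}

```text
t: 12.77
tcp_pos: [0.4418, -0.1077, 0.1305]
tcp_rot: [1.287, 2.866, 0.0]
force: [0.7, -0.4, -0.6]
finger_gap: 0.43
grip_force: 20.0
```

```bash
python3 - <<'E'
from h import *
import pickle
w=cam('wrist');s=cam('scene');t=cam('top');st=r.read_state();p=st['tcp_pos'];print(p,st['joints'],st['t'])
pickle.dump((w,s,t),open('p2.pkl','wb'))
for sd in(190,200,210,220):print('wB',fitstand(w,(220,120,420,300),*BL,[.44,-.108],side=sd))
print('stand proj',proj(w,[.441,-.108,.01]),'lid proj',proj(w,[p[0],p[1],p[2]+.0103]))
cv2.imwrite('pics/p2.png',np.hstack([cv2.resize(w['img'][150:350,210:430],(440,400)),cv2.resize(s['img'][190:310,280:380],(333,400))]))
E
```

```text
[ 0.4417 -0.1076  0.1307] [-0.3844  0.3941  2.0688  0.0002  0.6785 -1.1121] 12.9167
wB (array([ 0.4416, -0.1088]), 42, np.float64(0.000505699291539754))
wB (array([ 0.4438, -0.1077]), 115, np.float64(0.00263147944935904))
wB (array([ 0.4377, -0.1199]), 187, np.float64(0.004016789131850583))
wB (array([ 0.4372, -0.1209]), 227, np.float64(0.004106434649715911))
stand proj (np.float64(312.70029537394663), np.float64(238.94572825484096)) lid proj (np.float64(313.93236357447785), np.float64(320.64497607372))
```

View pics/p2.png

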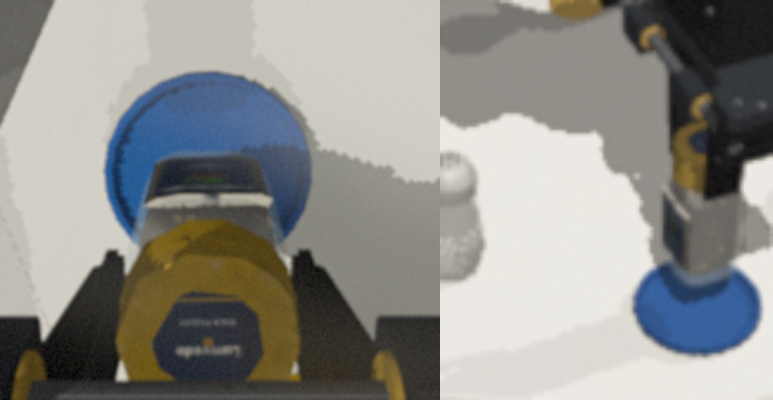

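Wrist view: navy jar lid centre at about (314,319), matching the TCP projection, and the blue rim fits (0.4416, -0.1088). Lowering.

To row units: -39.7 mm is -0.0397, -39 mm is -0.039.

{"op": "drive_tool", "data": {"plan": [0, -0.001, -0.004, 0, 0, 0, 30, 0, -0.001, -0.014, 0, 0, 0, 30, 0, -0.001, -0.024, 0, 0, 0, 30, 0, -0.001, -0.031, 0, 0, 0, 30, 0, -0.001, -0.035, 0, 0, 0, 30, 0, -0.001, -0.037, 0, 0, 0, 30, 0, -0.001, -0.038, 0, 0, 0, 30, 0, -0.001, -0.039, 0, 0, 0, 30, 0, -0.001, -0.0397, 0, 0, 0, 30, 0, -0.001, -0.0397, 0, 0, 0, 30]}}

```text
t: 13.75
tcp_pos: [0.4412, -0.1091, 0.0912]
tcp_rot: [1.287, 2.865, 0.0]
force: [-0.3, 0.4, -0.8]
finger_gap: 0.432
grip_force: 20.0
```

To row units: -0.8 mm is -0.0008, -0.4 mm is -0.0004.

{"op": "drive_tool", "data": {"plan": [0, 0, -0.0004, 0, 0, 0, 30, 0, 0, -0.0008, 0, 0, 0, 30, 0, 0, -0.0008, 0, 0, 0, 30]}}

```text
t: 14.0
tcp_pos: [0.4413, -0.1091, 0.0911]
tcp_rot: [1.286, 2.865, 0.0]
force: [-2.2, -0.5, 13.3]
finger_gap: 0.429
grip_force: 20.0
```

To row units: 0.8 mm is 0.0008.

{"op": "drive_tool", "data": {"plan": [0, 0, 0.0008, 0, 0, 0, 50, 0, 0, 0.0008, 0, 0, 0, 60, 0, 0, 0.0008, 0, 0, 0, 70, 0, 0, 0.0008, 0, 0, 0, 80, 0, 0, 0.0008, 0, 0, 0, 80, 0, 0, 0.0008, 0, 0, 0, 80, 0, 0, 0.0008, 0, 0, 0, 80, 0, 0, 0.0008, 0, 0, 0, 80]}}

```text
t: 14.67
tcp_pos: [0.441, -0.109, 0.0909]
tcp_rot: [-1.287, -2.866, -0.0]
force: [-0.7, 0.8, 0.0]
finger_gap: 0.836
grip_force: 0.0
```

To row units: 130 mm is 0.13, 120 mm is 0.12.

{"op": "drive_tool", "data": {"plan": [0, 0, 0.008, 0, 0, 0, 80, 0, 0, 0.022, 0, 0, 0, 80, 0, 0, 0.042, 0, 0, 0, 80, 0, 0, 0.064, 0, 0, 0, 80, 0, 0, 0.086, 0, 0, 0, 80, 0, 0, 0.106, 0, 0, 0, 80, 0, 0, 0.12, 0, 0, 0, 80, 0, 0, 0.13, 0, 0, 0, 80, 0, 0, 0.13, 0, 0, 0, 80]}}

```text
t: 15.42
tcp_pos: [0.4416, -0.1092, 0.2233]
tcp_rot: [1.285, 2.863, 0.0]
force: [-1.0, 0.6, 0.2]
finger_gap: 0.842
grip_force: 0.0
```

To row units: -137 mm is -0.137, -130 mm is -0.13, -36 degrees is -0.2.

{"op": "drive_tool", "data": {"plan": [0, -0.005, 0, 0, 0, -0.0222, 80, 0, -0.018, 0, 0, 0, -0.05, 80, -0.001, -0.036, 0, 0, 0, -0.0778, 80, -0.001, -0.056, 0, 0, 0, -0.1056, 80, -0.002, -0.078, 0, 0, 0, -0.1333, 80, -0.002, -0.1, 0, 0, 0, -0.1611, 80, -0.003, -0.118, 0, 0, 0, -0.1833, 80, -0.003, -0.13, 0, 0, 0, -0.2, 80, -0.003, -0.137, 0, 0, 0, -0.2, 80, -0.003, -0.137, 0, 0, 0, -0.2, 80]}}

```text
t: 16.25
tcp_pos: [0.4378, -0.2468, 0.2205]
tcp_rot: [-2.109, -2.328, 0.0]
force: [0.5, 0.7, -0.4]
finger_gap: 0.842
grip_force: 0.0
```

```bash
python3 - <<'E'
from h import *
import pickle
w=cam('wrist','w5.png');t=cam('top');st=r.read_state();print(st['tcp_pos'],st['tcp_rot'],st['joints'],st['t'])
pickle.dump((w,t),open('w5.pkl','wb'))
u,v=proj(w,[.438,-.246,.096]);print(u,v);print('blue lid',proj(w,[.4416,-.1085,.101]))
cv2.imwrite('pics/w5c.png',cv2.resize(w['img'][0:320,180:500],(600,600),interpolation=cv2.INTER_CUBIC))
E
```

```text
[ 0.4378 -0.2455  0.2206] [-2.1074 -2.3289 -0.0002] [-0.6428  0.3232  1.8603  0.0002  0.9589 -0.7427] 16.35
315.46036733779613 236.61045372532539
blue lid (np.float64(340.8718199755374), np.float64(44.12468601133767))
```

View pics/w5c.png

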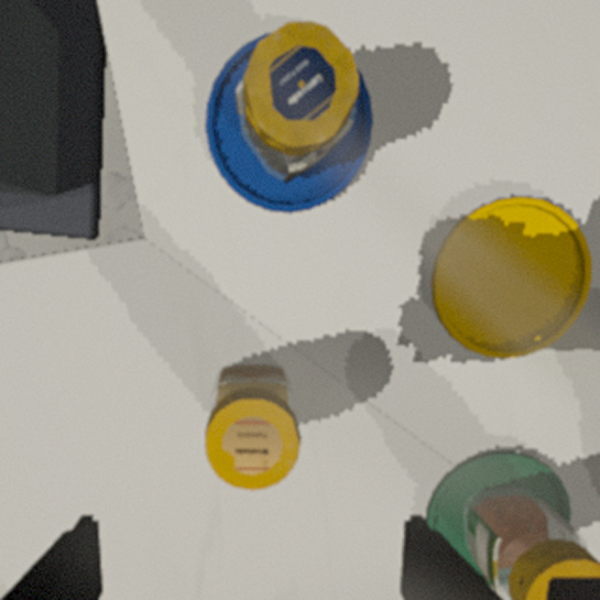

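Gold lid at crop (252,443), which is where it was predicted, and square to the jaws. The navy jar is centred on blue and the green jar still stands on green. Grasping the gold jar.

To row units: -135 mm is -0.135, -131 mm is -0.131.

{"op": "drive_tool", "data": {"plan": [0, 0, -0.012, 0, 0, 0, 80, 0, 0, -0.035, 0, 0, 0, 80, 0, 0, -0.06, 0, 0, 0, 80, 0, 0, -0.085, 0, 0, 0, 80, 0, 0, -0.106, 0, 0, 0, 80, 0, 0, -0.122, 0, 0, 0, 80, 0, 0, -0.131, 0, 0, 0, 80, 0, 0, -0.135, 0, 0, 0, 60, 0, 0, -0.135, 0, 0, 0, 50, 0, 0, -0.135, 0, 0, 0, 30]}}

```text
t: 17.18
tcp_pos: [0.4384, -0.2459, 0.0866]
tcp_rot: [2.108, 2.328, 0.0]
force: [-0.2, 0.3, 0.5]
finger_gap: 0.684
grip_force: 0.0
```

{"op": "drive_tool", "data": {"plan": [0, 0, 0, 0, 0, 0, 30, 0, 0, 0, 0, 0, 0, 30, 0, 0, 0, 0, 0, 0, 30, 0, 0, 0, 0, 0, 0, 30, 0, 0, 0, 0, 0, 0, 30, 0, 0, 0, 0, 0, 0, 30, 0, 0, 0, 0, 0, 0, 30]}}

```text
t: 17.77
tcp_pos: [0.4382, -0.2462, 0.0865]
tcp_rot: [2.109, 2.327, 0.0]
force: [-1.3, 0.1, 5.4]
finger_gap: 0.431
grip_force: 20.0
```

To row units: 126 mm is 0.126, 114 mm is 0.114.

{"op": "drive_tool", "data": {"plan": [0, 0, 0.004, 0, 0, 0, 30, 0, 0, 0.014, 0, 0, 0, 30, 0, 0, 0.03, 0, 0, 0, 30, 0.005, 0.003, 0.046, 0, 0, 0, 30, 0.017, 0.01, 0.058, 0, 0, 0, 30, 0.038, 0.023, 0.062, 0, 0, 0, 30, 0.065, 0.039, 0.062, 0, 0, 0, 30, 0.092, 0.055, 0.06, 0, 0, 0, 30, 0.114, 0.068, 0.055, 0, 0, 0, 30, 0.126, 0.0755, 0.05, 0, 0, 0, 30]}}

```text
t: 18.6
tcp_pos: [0.5661, -0.1691, 0.1366]
tcp_rot: [2.107, 2.328, 0.001]
force: [0.4, 0.0, -1.5]
finger_gap: 0.429
grip_force: 20.0
```

To row units: -5 mm is -0.005, -3 mm is -0.003.

{"op": "drive_tool", "data": {"plan": [0, 0, -0.003, 0, 0, 0, 30, 0, 0, -0.005, 0, 0, 0, 30, 0, 0, -0.005, 0, 0, 0, 30]}}

```text
t: 18.85
tcp_pos: [0.5629, -0.1708, 0.1305]
tcp_rot: [-2.109, -2.327, 0.001]
force: [0.3, -1.1, -1.7]
finger_gap: 0.43
grip_force: 20.0
```

```bash
python3 - <<'E'
from h import *
import pickle
w=cam('wrist');s=cam('scene');st=r.read_state();p=st['tcp_pos'];print(p,st['t'])
for sd in(185,192,200,210):print('wY',fitstand(w,(220,120,420,245),*YE,[.565,-.17],side=sd))
print('stand proj',proj(w,[.5648,-.1705,.01]),'lid proj',proj(w,[p[0],p[1],p[2]+.0095]))
cv2.imwrite('pics/p3.png',np.hstack([cv2.resize(w['img'][150:350,210:430],(440,400)),cv2.resize(s['img'][170:290,340:440],(333,400))]))
E
```

```text
[ 0.5632 -0.1712  0.1312] 18.95Traceback (most recent call last):
  File "<stdin>", line 4, in <module>
  File "h.py", line 29, in fitstand
    s=least_squares(lambda q:np.hypot(*(P-q).T)-R,p0,loss='soft_l1',f_scale=.001)
    return func(*args, **kwargs)
    vector_fun = VectorFunction(
        fun_wrapped,
    ...<6 lines>...
        workers=workers
    )
    self._update_fun()
    ~~~~~~~~~~~~~~~~^^
    self.f = self.fun_wrapped(xp_copy(self.x))
             ~~~~~~~~~~~~~~~~^^^^^^^^^^^^^^^^^
    return np.atleast_1d(self.fun(x))
                         ~~~~~~~~^^^
    return self.f(x, *self.args, **self.kwargs)
           ~~~~~~^^^^^^^^^^^^^^^^^^^^^^^^^^^^^^
  File "h.py", line 29, in <lambda>
    s=least_squares(lambda q:np.hypot(*(P-q).T)-R,p0,loss='soft_l1',f_scale=.001)
                                        ~^~
ValueError: operands could not be broadcast together with shapes (0,) (2,)
```

To row units: -39.7 mm is -0.0397, -39 mm is -0.039.

{"op": "drive_tool", "data": {"plan": [0.001, 0.0005, -0.004, 0, 0, 0, 30, 0.001, 0.0005, -0.014, 0, 0, 0, 30, 0.001, 0.0005, -0.024, 0, 0, 0, 30, 0.001, 0.0005, -0.031, 0, 0, 0, 30, 0.001, 0.0005, -0.035, 0, 0, 0, 30, 0.001, 0.0005, -0.037, 0, 0, 0, 30, 0.001, 0.0005, -0.038, 0, 0, 0, 30, 0.001, 0.0005, -0.039, 0, 0, 0, 30, 0.001, 0.0005, -0.0397, 0, 0, 0, 30, 0.001, 0.0005, -0.0397, 0, 0, 0, 30]}}

```text
t: 19.78
tcp_pos: [0.5652, -0.17, 0.0915]
tcp_rot: [2.109, 2.328, 0.0]
force: [0.4, 0.6, -0.6]
finger_gap: 0.43
grip_force: 20.0
```

To row units: -0.7 mm is -0.0007, -0.4 mm is -0.0004.

{"op": "drive_tool", "data": {"plan": [0, 0, -0.0004, 0, 0, 0, 30, 0, 0, -0.0007, 0, 0, 0, 30, 0, 0, -0.0007, 0, 0, 0, 30]}}

```text
t: 20.03
tcp_pos: [0.5653, -0.1701, 0.0915]
tcp_rot: [2.109, 2.327, 0.001]
force: [-1.0, 0.3, 7.5]
finger_gap: 0.432
grip_force: 20.0
```

To row units: 0.7 mm is 0.0007.

{"op": "drive_tool", "data": {"plan": [0, 0, 0.0007, 0, 0, 0, 50, 0, 0, 0.0007, 0, 0, 0, 60, 0, 0, 0.0007, 0, 0, 0, 70, 0, 0, 0.0007, 0, 0, 0, 80, 0, 0, 0.0007, 0, 0, 0, 80, 0, 0, 0.0007, 0, 0, 0, 80, 0, 0, 0.0007, 0, 0, 0, 80, 0, 0, 0.0007, 0, 0, 0, 80]}}

```text
t: 20.7
tcp_pos: [0.5651, -0.17, 0.0912]
tcp_rot: [2.11, 2.328, 0.0]
force: [-0.2, 0.5, -0.9]
finger_gap: 0.84
grip_force: 0.0
```

To row units: 130 mm is 0.13, 120 mm is 0.12.

{"op": "drive_tool", "data": {"plan": [0, 0, 0.008, 0, 0, 0, 80, 0, 0, 0.022, 0, 0, 0, 80, 0, 0, 0.042, 0, 0, 0, 80, 0, 0, 0.064, 0, 0, 0, 80, 0, 0, 0.086, 0, 0, 0, 80, 0, 0, 0.106, 0, 0, 0, 80, 0, 0, 0.12, 0, 0, 0, 80, 0, 0, 0.13, 0, 0, 0, 80, 0, 0, 0.13, 0, 0, 0, 80, 0, 0, 0.13, 0, 0, 0, 80]}}

```text
t: 21.53
tcp_pos: [0.565, -0.1699, 0.2213]
tcp_rot: [2.109, 2.328, 0.0]
force: [-0.7, -0.2, 0.7]
finger_gap: 0.838
grip_force: 0.0
```

```bash
python3 - <<'E'
from h import *
w=cam('wrist');s=cam('scene');st=r.read_state();print(st['tcp_pos'],st['force'],st['t'])
print('lid Y',proj(w,[.5645,-.1705,.101]),'scene mill/salt/lids',proj(s,[.4416,-.1085,.101]),proj(s,[.5645,-.1705,.101]))
cv2.imwrite('pics/f.png',np.hstack([cv2.resize(w['img'][60:460,160:480],(400,500)),cv2.resize(s['img'][150:320,140:480],(400,200)).copy() if 0 else cv2.copyMakeBorder(cv2.resize(s['img'][180:320,140:460],(400,175)),0,325,0,0,cv2.BORDER_CONSTANT)]))
E
```

```text
[ 0.5647 -0.1698  0.2203] [0.527  0.1259 0.9389] 21.6333
lid Y (np.float64(314.3929751026189), np.float64(239.57435562761526)) scene mill/salt/lids (np.float64(359.8464168962497), np.float64(248.31939151802564)) (np.float64(403.90574435930495), np.float64(217.9594894524548))
```

View pics/f.png

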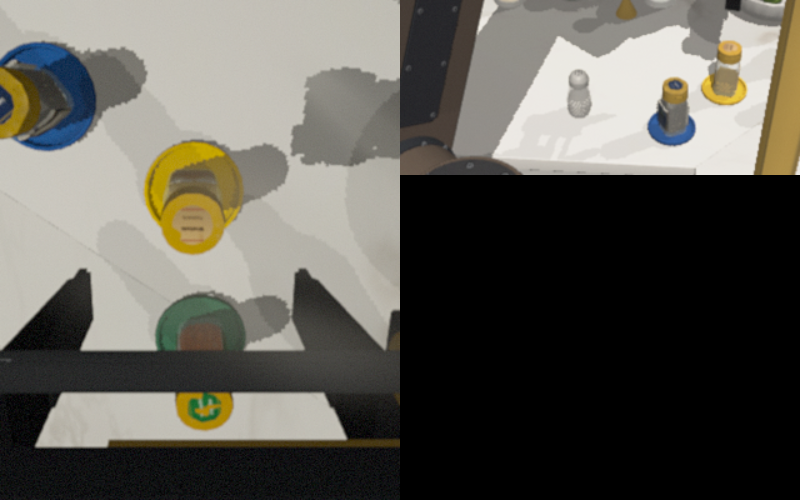

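All three jars stand upright on their stands. The gold lid is at px (314,238), against (314,240) for the stand centre. The salt shaker is still where it was, and the tool is clear.

```bash
python3 -c "
from rig import r
print(r.sign_off())"
```

```text
the job is handed in; nothing more can be done
None
```

I placed all three jars upright, each within about 2 mm of the centre of its matching stand. I never touched the pepper mill or salt shaker, and I handed the job in at about 21.6 s.

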